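Swing the colour-reading head to the fuchsia sample and clamp it

TASK

Move the colour-reading head from its parking place by the white tile to the fuchsia sample: loosen the black winged clamp knob, swing the head round by its upright handle until its pointer stands on the red mark of the station that holds the fuchsia (bright pink) disc, then tighten the knob again to its stop. Loosen the clamp before you move the head, and leave the sample discs and everything else on the bench where they are.

Things in the scene. Friction and masses are not known exactly. Their poses are not given: they have to be found in the camera images.
- stand: Colour-measuring stand, fixed to the table; origin on the table under its upright swivel axis, z up. Round grey-white bed 416 mm across, 14 mm thick, grey pedestal in the middle. Its +x points away from the robot, turned at most 0.3 rad. Angles are counted about z from its +x. Sample stations: dark spots 150 mm from the axis at -15, +20, +55 degrees. White tile, 45 mm square, 8 mm thick, at -55.
- hub_top (a point): Top of the white swivel hub (90 mm across, black cap) on the stand's axis, 125 mm above the table; a centre screw stands 6 mm higher. Axes as the stand's.
- mark_right (a point): Middle of the long red mark (20 x 3 mm) at -15 degrees on the bed's edge, 196.5 mm from the axis, outside the station it belongs to. Fine black lines every 5 degrees beside it.
- mark_middle (a point): The same for the red mark and station at +20 degrees.
- mark_left (a point): The same for the red mark and station at +55 degrees.
- head (a joint): Angle of the swivelling arm and head, rad, counted as the station angles (0.349 = middle mark); counter-clockwise from above positive; stops at -1.38 and 1.15. Starts between -1.25 and -0.68. Held fast while the clamp is tight (slips only above about 15 N at the handle); once it is loose about 1 N at the handle moves it and it stays where it is left.
- lens (a point): Centre of the underside of the head's black lens barrel (52 mm across), 150 mm from the swivel axis, 50 mm above the table, straight below the handle. Axes turn with the head: x outward along the arm, z up. The white head above is 70 mm along the arm, 58 mm across, 86 to 160 mm above the table; a white arm 36 mm wide, 88 to 116 mm high, joins it to the hub.
- handle (a point): The upright round black handle on top of the head: a post 16 mm in diameter, straight above the lens, 150 mm from the swivel axis. Bare from 164 mm to its top 215 mm above the table; this point is on its centre line, 190 mm above the table. It turns with the head. Axes as the lens's.
- pointer_tip (a point): Tip of the dark pointer that hangs from the head's outer face, 196 mm from the swivel axis, 6 mm above the bed; it is read against the red marks.
- knob_grip (a point): Centre of the black wing of the clamp knob, on the knob's axis, on the stand's -x side (towards the robot), 141 mm above the table. z: the knob's axis, outward, leaning 35 degrees from vertical towards the stand's -x. x: along the wing, to the white line on it. y: across it, the way to pinch. Wing 54 mm (x), 12 mm (y), 22 mm (z: 10 above, 12 below this point); hub 24 mm across in its middle.
- screw_boss (a point): Centre of the upper end of the fixed boss (29 mm across) under the knob, 34 mm below knob_grip along the knob's axis. Between boss and wing there is only a 10 mm screw. Axes as the stand's.
- clamp (a joint): Turn of the clamp knob, rad: 0 tight at its stop, growing counter-clockwise (looking down on the knob) as it loosens, end stop 1.6. Starts between 0 and 0.12. The head is free from about 0.7 on. At 0 the wing's x points 0.6 rad clockwise of straight uphill (towards the hub). Turning takes about 0.2 N m, up to 0.3 for the last of tightening. Stays where it is left.
- sample_fuchsia: Sample disc with a bright pink (fuchsia) face on an aluminium puck, 44 mm across, 12.7 mm high, standing loose on one of the three stations of the bed (any one). Origin: centre of its underside.
- sample_bordeaux: Sample disc with a very dark wine-red face, same size, on another station; leave it.
- sample_scarlet: Sample disc with a bright orange-red face, same size, on the remaining station; leave it.
- jug_bordeaux: Empty wine-tinted plastic jug, 128 mm across, 185 mm high, handle to 106 mm from its axis; origin: centre of its underside. Leave it.
- jug_scarlet: Empty red-tinted plastic jug, same size. Leave it.
- measuring_cylinder: Standing measuring cylinder, 29 mm across, 210 mm high, hexagonal foot 65 mm across; origin: centre of its underside. Leave it.
- wash_bottle: White wash bottle with red cap, 60 mm across, 190 mm high with its spout; origin: centre of its underside. Leave it.
- dye_jar: Closed jar with blue cap, 52 mm across, 70 mm high; origin: centre of its underside. Leave it.
- beaker: Glass beaker, 68 mm across, 92 mm high; origin: centre of its underside. Leave it.
Not all that is in view belongs to the job. What is shaped like the sample_fuchsia but blue or green is not meant.

How it is judged:
On the way, in this order (a step that is already met when the one before it is completed fails the run):
1. the clamp knob is loosened (turned past 0.85 rad) with the head still where it was (lens within 15 mm of its start) (value of joint clamp above 0.85 rad and distance of lens from where it was at the start of the episode below 0.015 m), for 0.1 s.
2. with the clamp loose, the head stands still on the fuchsia station's mark (lens within 8 mm, about 3 degrees) (value of joint clamp above 0.7 rad and horizontal distance between lens and sample_fuchsia below 0.008 m and velocity of joint head between -0.05 and 0.05 rad/s), for 0.3 s.
3. the knob is tightened again (below 0.25 rad) with the head on the mark (value of joint clamp below 0.25 rad and horizontal distance between lens and sample_fuchsia below 0.008 m), for 0.2 s.
At the end, for the whole second after the job is handed in: The lens stands within 8 mm (about 3 degrees of swing) over the centre of the fuchsia disc, at rest, with the clamp knob tight (within 0.25 rad of its stop); the discs and the other things on the bench are where they were (all of step 3 and velocity of joint head between -0.02 and 0.02 rad/s); the robot touches nothing.
It fails at once if a sample disc is shifted by more than 5 mm (distance of any of sample_bordeaux, sample_fuchsia, sample_scarlet from where it was at the start of the episode above 0.005 m).
It fails at once if a jug, bottle, jar, beaker or cylinder is shifted by more than 20 mm or knocked over (distance of any of jug_bordeaux, jug_scarlet, measuring_cylinder, wash_bottle, dye_jar, beaker from where it was at the start of the episode above 0.02 m or angle between any of jug_bordeaux, jug_scarlet, measuring_cylinder, wash_bottle, dye_jar, beaker's own z axis and vertical above 0.3 rad).
It also fails if it takes over 69 s, if anything falls off the work surface, if the arm or the gripper's body presses on something with over 40 N, if the wrist force passes 120 N, or if a joint passes its speed limit or range.

ROBOT

A 6-joint arm with a two-finger parallel gripper is mounted at the origin on the work surface. World frame = base frame: x ahead of the robot, y to its left, z up, the work surface at z = 0. Lengths are in m, angles in rad, forces in N, time in s.
With the tool pointing down it reaches from about 0.325 to 0.85 m from the base axis. Payload 15.5 kg.
Tool frame: the origin (TCP) lies midway between the tips of the shut fingers; the grasp point (between the pads) lies 19 mm behind it; z points along the fingers, y is the direction in which the jaws open and shut (so a half turn about z gives the same grasp; the last joint's range is limited). The gripper opens to 91 mm and grips with 3 to 60 N. Pads are 32 mm wide; open, the fingers measure 118 mm over their backs; the gripper's body (76 mm by 178 mm) begins 60 mm behind the grasp point.
Start: joints at [-1.198, 0.494, 1.345, -0, 1.302, -0.096], TCP at [0.282, -0.558, 0.214] pointing down, gripper open.
Joint ranges: [-2.91, 2.91], [-0.82, 2.16], [0.22, 2.67], [-1.22, 4.37], [0.12, 2.79], [-3.08, 3.08]. Speed limits (rad/s): [1.89, 1.89, 2.57, 3.01, 3.01, 3.01].

INTERFACE

Orientations are given as a unit quaternion [x, y, z, w].
In Python, from workcell import readout, optics, workorder gives the robot as it stands.
- The arm moves only by the shell command python3 -m jog 'ROWS' [FORCE]. ROWS is JSON, a list of rows, each an object with "claw": the closure, from 0 (fully open) to 1 (shut); "slide": the shift along the tool's x, y, z in mm, a list of three; "roll": the turn about the tool's z in degrees. In form: [{"claw": claw, "slide": [dx, dy, dz], "roll": roll}, ...]. A call has 1 to 12 rows; each row is the pose to reach, as a shift and turn from the pose commanded when the call began, along the tool's axes at that moment; what a row does not reach only later rows make up. A row lasts 1/12 s, in which the tool goes at most 41.7 mm and 7.16 degrees, less where a joint would pass 70% of its speed; a pose out of reach is approached as far as the arm can. A call with a gripper value outside its range is refused whole. The fingers move at their own pace and stop on an object; FORCE is the grip in N (left out, the last holds). Time passes only in rows, so rows that repeat a pose let the fingers close. It gives the time, the measured TCP pose, the force and the opening at its end, in the units of the state.
- readout.sense(): the state, without advancing time (a new reading comes with each control period).
- optics.get_image(name): name is "scene" or "side" or "wrist"; returns (picture, depth): 400x640x3 uint8, red, green, blue; 400x640 float32, m along the optical axis (not along the pixel's ray), 0 where there is no reading.
- optics.camera_params(name): a dict with "K" (3x3 intrinsics, pixels), "origin" and "orientation" of the camera in the world. Camera axes: x right, y down, z forward; pixel columns grow to the right and rows downward; lengths in m; the calibration is good to about 2 mm. A picture is of the moment at which its call begins: read the wrist's pose just before it. camera_params takes no time and is no camera call; for the wrist camera it gives the pose at the moment of the call.
- workorder.sign_off(): hands the job in, once; it reports no verdict.
The state is a dict: "clock": time; "joint_pos": joint angles; "qd": joint speeds; "joint_torque": joint torques, N m; "tcp_pos": TCP position; "ee_rot": TCP orientation; "force": force on the tool from outside, world axes, zero at the start; "torque": the same for the moment, N m; "gripper_width": opening from 0.0 (shut) to 1.0 (fully open).
Only numpy, scipy, OpenCV 4.12 (cv2) and the standard library are available. Lean on these libraries where they do the work, as an engineer would, in place of code of your own. Each camera call takes 0.05 s, during which the arm holds its last target. There are 200 camera calls.

## Working session

There is one attempt and no reset: what is moved stays moved. The work goes in short steps, Python scripts to look and compute and a shell command to move; the robot and the scene stay as the last step left them, time stands still between calls to the robot, and variables do not carry over. Pictures are saved under pics/ and viewed, about 8 in all and at most 12, crops included, and the job is handed in when it is done.

```bash
mkdir -p pics; ls
python3 - <<'E'
from workcell import readout, optics
import cv2,numpy as np
print(readout.sense())
for n in ("scene","side"):
    im,d=optics.get_image(n); cv2.imwrite(f"pics/{n}0.png",im[:,:,::-1]); np.savez(f"pics/{n}0.npz",im=im,d=d)
    p=optics.camera_params(n); print(n,p)
E
```

```text
pics
{'clock': 0.0, 'joint_pos': array([-1.19849832e+00,  4.94195740e-01,  1.34613963e+00,  3.26000636e-05,
        1.30248840e+00, -9.55145492e-02]), 'qd': array([ 4.82582604e-04,  1.17582703e-05, -4.01765344e-04, -1.92787823e-04,
       -1.13091995e-04, -1.41668528e-03]), 'joint_torque': array([ 3.88420973e-03, -8.78805470e+01, -3.81861877e+01,  7.08958833e-02,
        5.31196897e-02, -7.02210923e-05]), 'tcp_pos': array([ 0.28169972, -0.55748892,  0.21332758]), 'ee_rot': array([ 9.72769245e-01,  2.31774929e-01, -6.93527573e-05, -6.11842038e-04]), 'force': array([-0.93680668,  0.43706303,  0.38008765]), 'torque': array([ 0.01711191,  0.01237966, -0.00643868]), 'gripper_width': 1.002624323771893}
scene {'K': array([[383.15553029,   0.        , 320.06064047],
       [  0.        , 383.15553029, 196.71955095],
       [  0.        ,   0.        ,   1.        ]]), 'origin': array([1.0822235 , 0.419127  , 0.92230266]), 'orientation': array([ 0.4217044 ,  0.83583595, -0.31330659, -0.15931931])}
side {'K': array([[439.66823026,   0.        , 321.62782803],
       [  0.        , 439.66823026, 199.07971063],
       [  0.        ,   0.        ,   1.        ]]), 'origin': array([1.2315713 , 0.6712079 , 1.39532545]), 'orientation': array([ 0.38735064,  0.86321621, -0.298544  , -0.12525468])}
```

View pics/scene0.png

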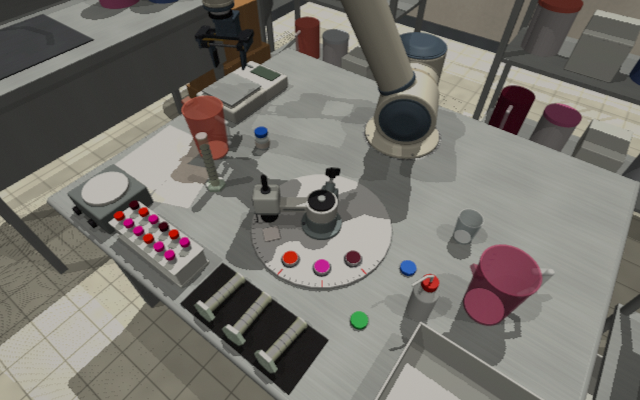

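View pics/side0.png

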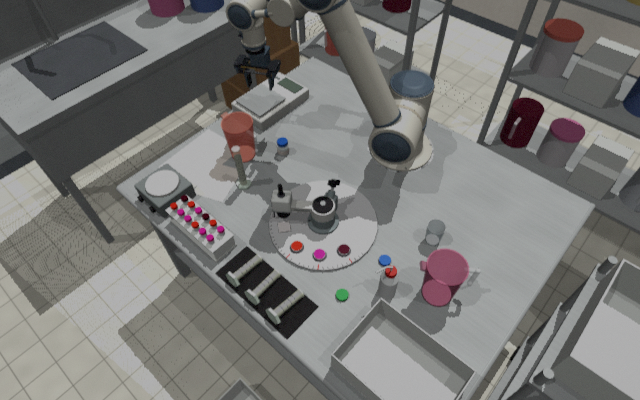

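The scene picture shows the stand with the hub at (322,205), scarlet disc (290,258), fuchsia (322,267) and bordeaux (353,257). The head is at (266,200) with its handle top at (264,178), and the knob is at (332,175). The robot is on the far side, so fuchsia is on the middle station.

```bash
cat > h.py <<'E'
import numpy as np,cv2
from workcell import readout,optics
from scipy.spatial.transform import Rotation as R
def ray(p,uv,z):
    K=p["K"];d=R.from_quat(p["orientation"]).as_matrix()@np.linalg.inv(K)@np.array([*uv,1.]);o=np.asarray(p["origin"])
    return o+d*(z-o[2])/d[2]
def proj(p,X):
    c=R.from_quat(p["orientation"]).as_matrix().T@(np.asarray(X)-p["origin"]);c=p["K"]@c;return c[:2]/c[2]
def blobs(im,lo,hi,mina=15):
    hsv=cv2.cvtColor(im,cv2.COLOR_RGB2HSV);m=cv2.inRange(hsv,np.array(lo),np.array(hi))
    n,l,s,c=cv2.connectedComponentsWithStats(m)
    return [(c[i].round(1).tolist(),int(s[i,4])) for i in range(1,n) if s[i,4]>=mina]
E
python3 - <<'E'
from h import *
for n,b in (("scene",(250,235,395,300)),("side",(265,225,385,275))):
    im=np.load(f"pics/{n}0.npz")["im"];p=optics.camera_params(n)
    x0,y0,x1,y1=b;c=im[y0:y1,x0:x1]
    for nm,lo,hi in (("scar",(0,150,120),(10,255,255)),("fuch",(145,120,120),(170,255,255)),("bord",(150,80,20),(179,255,130))):
        for q,a in blobs(c,lo,hi,20):
            uv=np.array(q)+[x0,y0];print(n,nm,uv,a,ray(p,uv,.0267).round(4))
im=np.load("pics/scene0.npz")["im"];c=im[155:235,240:350];cv2.imwrite("pics/c1.png",cv2.resize(c[:,:,::-1],None,fx=7,fy=7,interpolation=cv2.INTER_CUBIC))
E
```

```text
scene scar [289.8 256.9] 141 [0.6758 0.0191 0.0267]
scene fuch [321.6 265.5] 152 [0.6459 0.1048 0.0267]
scene bord [352.7 256.7] 133 [0.5732 0.1568 0.0267]
side scar [296.3 245.3] 70 [0.6761 0.0199 0.0267]
side fuch [319.  253.5] 80 [0.6469 0.1051 0.0267]
side bord [343.5 248.6] 73 [0.573  0.1578 0.0267]
```

View pics/c1.png

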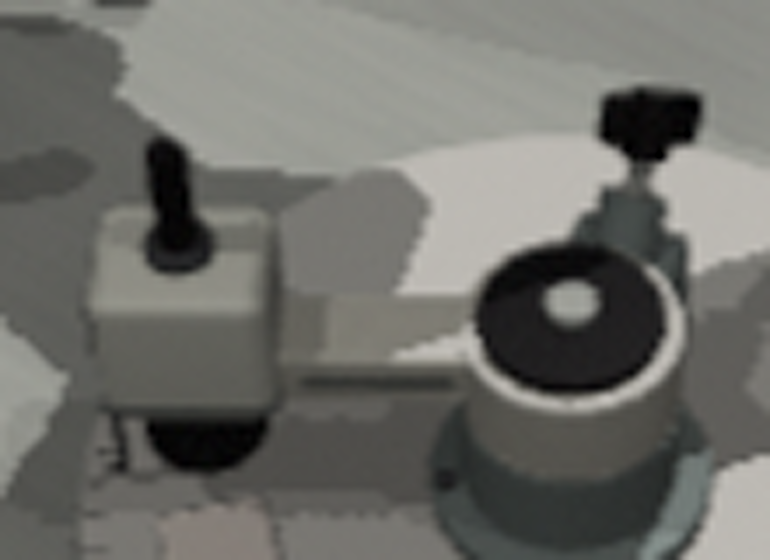

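The crop shows the handle top at crop (165,148), the cap centre at (570,317) and the wing at (650,122). I'll turn these into positions.

Run:
```python
from h import *
S=np.array([[.676,.0195],[.6464,.105],[.5731,.1573]]);a=np.radians([-15,20,55]);L=.15*np.c_[np.cos(a),np.sin(a)]
s0,l0=S.mean(0),L.mean(0);H=(L-l0).T@(S-s0);th=np.arctan2(H[0,1]-H[1,0],H[0,0]+H[1,1])
M=np.array([[np.cos(th),-np.sin(th)],[np.sin(th),np.cos(th)]]);o=s0-M@l0;print("axis",o,"yaw",th,"res",(S-(L@M.T+o)).round(4).tolist())
p=optics.camera_params("scene")
cap=ray(p,(321.4,200.3),.125);print("cap",cap)
for nm,uv,z in (("handle",(263.6,176.1),.213),("knob",(332.9,172.4),.141)):
    X=ray(p,uv,z);l=M.T@(X[:2]-o);print(nm,X.round(4),"local",l.round(4),np.hypot(*l),np.arctan2(l[1],l[0]))
# black pixels in 3D from depth
for n,b in (("scene",(322,163,345,182)),("side",(322,174,345,192))):
    f=np.load(f"pics/{n}0.npz");p=optics.camera_params(n);x0,y0,x1,y1=b
    im=f["im"][y0:y1,x0:x1];v,u=np.nonzero(im.max(2)<40);v+=y0;u+=x0;d=f["d"][v,u];print(n,len(u),u.mean(),v.mean(),u.min(),u.max(),v.min(),v.max())
    P=(R.from_quat(p["orientation"]).as_matrix()@(np.linalg.inv(p["K"])@np.c_[u,v,np.ones(len(u))].T*d)).T+p["origin"]
    P=P[(P[:,2]>.1)&(P[:,2]<.18)];print(len(P),P.mean(0).round(4),P.min(0).round(3),P.max(0).round(3));l=(P[:,:2]-o)@M;print("local",l.mean(0),l.min(0),l.max(0)); print(ray(p,(u.mean(),v.mean()),.141))
```

```text
axis [0.52615695 0.01497686] yaw 0.29261095644855845 res [[-0.0001, -0.0001], [0.0001, 0.0002], [0.0, -0.0001]]
cap [0.52867377 0.01748499 0.125     ]
handle [ 0.6122 -0.1066  0.213 ] local [ 0.0473 -0.1413] 0.1489721770251667 -1.2477893591504738
knob [ 0.4352 -0.0103  0.141 ] local [-0.0944  0.002 ] 0.09442048414659815 3.120196673324861
scene 101 332.18811881188117 172.22772277227722 326 339 168 177
101 [ 0.4406 -0.0091  0.1467] [ 0.413 -0.024  0.129] [ 0.46  -0.001  0.161]
local [-0.08890267  0.00161138] [-0.11443555 -0.01562711] [-0.07208098  0.01515191]
[ 0.43583522 -0.01236006  0.141     ]
side 57 333.7368421052632 182.75438596491227 329 339 180 186
57 [ 0.4377 -0.0075  0.146 ] [ 0.412 -0.019  0.129] [0.458 0.002 0.16 ]
local [-0.09116713  0.00395521] [-0.11645211 -0.01071908] [-0.0724772  0.0156934]
[ 0.43460452 -0.01026371  0.141     ]
```

Axis is at (0.526,0.015) with yaw 0.293 and fit residual under 0.3 mm. The head is at about -1.25 rad and the knob near (0.437,-0.011). I'll rise, then travel over the knob.

```bash
python3 -m jog '[{"claw":0,"slide":[0,0,-40],"roll":0},{"claw":0,"slide":[0,0,-80],"roll":0},{"claw":0,"slide":[0,0,-120],"roll":0},{"claw":0,"slide":[0,0,-120],"roll":0},{"claw":0,"slide":[385,-418,-120],"roll":47},{"claw":0,"slide":[385,-418,-120],"roll":47},{"claw":0,"slide":[385,-418,-120],"roll":47},{"claw":0,"slide":[385,-418,-120],"roll":47},{"claw":0,"slide":[385,-418,-120],"roll":47},{"claw":0,"slide":[385,-418,-120],"roll":47},{"claw":0,"slide":[385,-418,-120],"roll":47},{"claw":0,"slide":[385,-418,-120],"roll":47}]' 10
python3 - <<'E'
from h import *
s=readout.sense();print(s["clock"],s["tcp_pos"],s["joint_pos"],s["qd"].round(2));m=R.from_quat(s["ee_rot"]).as_matrix()
yaw=np.degrees(np.arctan2(m[1,0],m[0,0]));d=np.array([.4365,-.0115,.33])-s["tcp_pos"];print("yaw",yaw,"slide",m.T@d*1000,m[:,2])
E
```

```text
clock: 1.1
tcp_pos: [0.3705, -0.2442, 0.3338]
ee_rot: [0.984, -0.179, -0.0, -0.0]
force: [1.5, -0.8, 1.0]
gripper_width: 1.004
1.1 [ 0.37045256 -0.2442229   0.333759  ] [-7.17634880e-01  1.21011632e-01  1.56854734e+00  6.51647585e-05
  1.45225838e+00  1.21330829e+00] [ 1.   -0.27  0.33  0.01 -0.06  0.84]
yaw -20.635335565167257 slide [ -20.20523718 -241.06778479    3.79635696] [-1.26723882e-04  1.96507746e-04 -9.99999973e-01]
```

```bash
python3 -m jog '[{"claw":0,"slide":[-20,-220,0],"roll":0},{"claw":0,"slide":[-20,-220,0],"roll":0},{"claw":0,"slide":[-20,-220,0],"roll":0},{"claw":0,"slide":[-20,-220,0],"roll":0},{"claw":0,"slide":[-20,-220,0],"roll":0},{"claw":0,"slide":[-20,-220,0],"roll":0},{"claw":0,"slide":[-20,-220,0],"roll":0},{"claw":0,"slide":[-20,-220,0],"roll":0},{"claw":0,"slide":[-20,-220,0],"roll":0},{"claw":0,"slide":[-20,-220,0],"roll":0}]'
python3 - <<'E'
from h import *
s=readout.sense();print(s["clock"],s["qd"].round(2),s["tcp_pos"])
p=optics.camera_params("wrist");im,d=optics.get_image("wrist");np.savez("pics/w1.npz",im=im,d=d,**p);cv2.imwrite("pics/w1.png",im[:,:,::-1]);print(p,[proj(p,X) for X in ([.4365,-.0115,.141],[.5265,.0155,.131])])
E
```

```text
clock: 1.93
tcp_pos: [0.4276, -0.0336, 0.3339]
ee_rot: [0.984, -0.176, -0.0, 0.0]
force: [0.6, -0.2, 0.2]
gripper_width: 0.995
1.9333 [-0.01 -0.   -0.    0.   -0.    0.  ] [ 0.42757416 -0.03360945  0.33388306]
{'K': array([[341.97226422,   0.        , 319.72212948],
       [  0.        , 341.97226422, 199.86222811],
       [  0.        ,   0.        ,   1.        ]]), 'origin': array([ 0.50321927, -0.0616987 ,  0.5043232 ]), 'orientation': array([-0.56524161,  0.81220636,  0.11841054, -0.08247236])} [array([297.66380547, 174.89757502]), array([243.06365167, 102.91287522])]
```

View pics/w1.png

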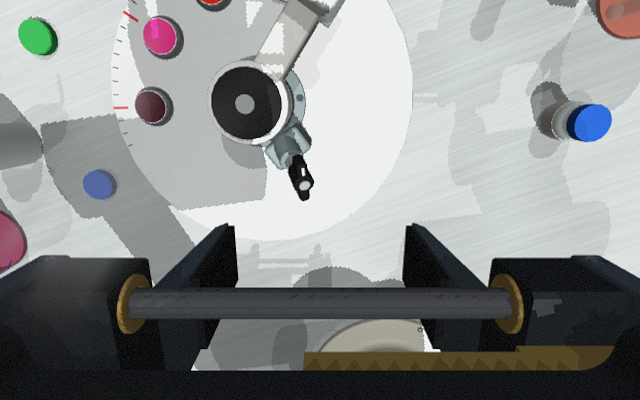

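The wrist view shows the cap at (245,104) and the wing from about (291,155) to (307,200). I'll zoom in on the knob.

Run:
```python
from h import *
f=dict(np.load("pics/w1.npz"));im=f["im"];p=f
c=im[135:215,265:335];cv2.imwrite("pics/w1c.png",cv2.resize(c[:,:,::-1],None,fx=7,fy=7,interpolation=cv2.INTER_CUBIC))
th=.2926;M=np.array([[np.cos(th),-np.sin(th)],[np.sin(th),np.cos(th)]]);o=np.array([.5265,.0155])
t=np.radians(35);ax=np.array([-np.sin(t),0,np.cos(t)]);up=np.array([np.cos(t),0,np.sin(t)]);lat=np.array([0,1.,0])
def W(l):return np.r_[o+M@l[:2],l[2]]
for rx in (-.086,-.09,-.094):
  for c in (0,.06,.12):
    ph=c-.6;x=np.cos(ph)*up+np.sin(ph)*lat;g=np.array([rx,0,.141])
    print(rx,c,[((proj(p,W(g+s*x+.01*ax))-[265,135])*7).round(0).tolist() for s in (-.027,0,.027)])
```

```text
-0.086 0 [[218.0, 408.0], [217.0, 279.0], [216.0, 136.0]]
-0.086 0.06 [[228.0, 405.0], [217.0, 279.0], [205.0, 138.0]]
-0.086 0.12 [[237.0, 403.0], [217.0, 279.0], [194.0, 141.0]]
-0.09 0 [[233.0, 427.0], [233.0, 300.0], [233.0, 158.0]]
-0.09 0.06 [[243.0, 425.0], [233.0, 300.0], [222.0, 161.0]]
-0.09 0.12 [[253.0, 422.0], [233.0, 300.0], [211.0, 163.0]]
-0.094 0 [[249.0, 446.0], [249.0, 320.0], [250.0, 180.0]]
-0.094 0.06 [[258.0, 444.0], [249.0, 320.0], [239.0, 183.0]]
-0.094 0.12 [[268.0, 441.0], [249.0, 320.0], [229.0, 185.0]]
```

View pics/w1c.png

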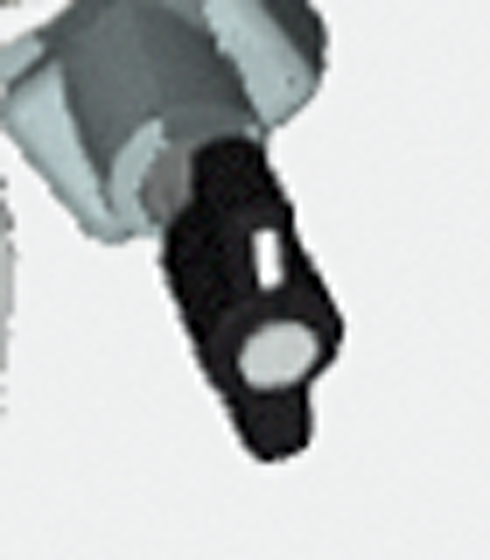

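Run:
```python
from h import *
f=dict(np.load("pics/w1.npz"));p=f
th=.2926;M=np.array([[np.cos(th),-np.sin(th)],[np.sin(th),np.cos(th)]]);o=np.array([.5265,.0155])
Rm=R.from_quat(p["orientation"]).as_matrix()
t=np.radians(35);B=np.array([[np.cos(t),0,np.sin(t)],[0,1,0],[-np.sin(t),0,np.cos(t)]])
for nm,(cx,cy) in dict(disc=(278,353),line=(267,258),top=(233,160),bot=(275,435),hubL=(190,260),hubR=(330,330),cap=(-1,-1)).items():
    u,v=cx/7+265-.4,cy/7+135-.4
    if nm=="cap":u,v=245,104
    d=np.median(f["d"][int(v):int(v)+2,int(u):int(u)+2]);X=Rm@(np.linalg.inv(p["K"])@[u,v,1]*d)+p["origin"]
    l=np.r_[M.T@(X[:2]-o),X[2]];print(nm,X.round(4),"loc",l.round(4),"knobframe rel(-.092,0,.141)",(B@(l-[-.092,0,.141])).round(4))
```

```text
disc [ 0.4253 -0.0153  0.1494] loc [-0.1058 -0.0003  0.1494] knobframe rel(-.092,0,.141) [-0.0065 -0.0003  0.0148]
line [ 0.4411 -0.0201  0.1578] loc [-0.092  -0.0094  0.1578] knobframe rel(-.092,0,.141) [ 0.0097 -0.0094  0.0138]
top [ 0.4555 -0.0198  0.1508] loc [-0.0782 -0.0133  0.1508] knobframe rel(-.092,0,.141) [ 0.0169 -0.0133  0.0001]
bot [ 0.411  -0.0089  0.1404] loc [-0.1176  0.01    0.1404] knobframe rel(-.092,0,.141) [-0.0214  0.01    0.0142]
hubL [ 0.4421 -0.0069  0.1418] loc [-0.0873  0.0029  0.1418] knobframe rel(-.092,0,.141) [ 0.0044  0.0029 -0.002 ]
hubR [ 0.4254 -0.0238  0.1472] loc [-0.1081 -0.0084  0.1472] knobframe rel(-.092,0,.141) [-0.0097 -0.0084  0.0143]
cap [0.5248 0.0141 0.1306] loc [-0.002  -0.0008  0.1306] knobframe rel(-.092,0,.141) [ 0.0677 -0.0008 -0.0602]
```

The depth readings put the knob axis near (0.433,-0.013), with the wing at yaw about -19° (clamp about 0.07). Next I descend with the jaws open, then pinch.

```bash
python3 -m jog '[{"claw":0,"slide":[-2.5,-21,40],"roll":0},{"claw":0,"slide":[-2.5,-21,80],"roll":0},{"claw":0,"slide":[-2.5,-21,120],"roll":0},{"claw":0,"slide":[-2.5,-21,150],"roll":0},{"claw":0,"slide":[-2.5,-21,180],"roll":0},{"claw":0,"slide":[-2.5,-21,200],"roll":0},{"claw":0,"slide":[-2.5,-21,209],"roll":0},{"claw":0,"slide":[-2.5,-21,209],"roll":0},{"claw":0,"slide":[-2.5,-21,209],"roll":0}]' && python3 -m jog '[{"claw":1,"slide":[0,0,0],"roll":0},{"claw":1,"slide":[0,0,0],"roll":0},{"claw":1,"slide":[0,0,0],"roll":0},{"claw":1,"slide":[0,0,0],"roll":0},{"claw":1,"slide":[0,0,0],"roll":0},{"claw":1,"slide":[0,0,0],"roll":0},{"claw":1,"slide":[0,0,0],"roll":0},{"claw":1,"slide":[0,0,0],"roll":0},{"claw":1,"slide":[0,0,0],"roll":0},{"claw":1,"slide":[0,0,0],"roll":0}]' 15; python3 -c "
from h import *
s=readout.sense();print(s['torque'],s['qd'].round(2))
im,d=optics.get_image('wrist');cv2.imwrite('pics/w2.png',im[:,:,::-1])"
```

```text
clock: 2.73
tcp_pos: [0.4326, -0.0127, 0.1249]
ee_rot: [0.984, -0.176, -0.0, 0.0]
force: [0.9, 1.0, 1.3]
gripper_width: 1.001
clock: 3.57
tcp_pos: [0.4325, -0.0123, 0.1249]
ee_rot: [0.985, -0.175, -0.0, 0.0]
force: [-2.8, -11.5, 2.2]
gripper_width: 0.307
[-1.61457046  0.49589011  0.07364759] [-0.   -0.    0.   -0.02  0.01 -0.  ]
```

View pics/w2.png

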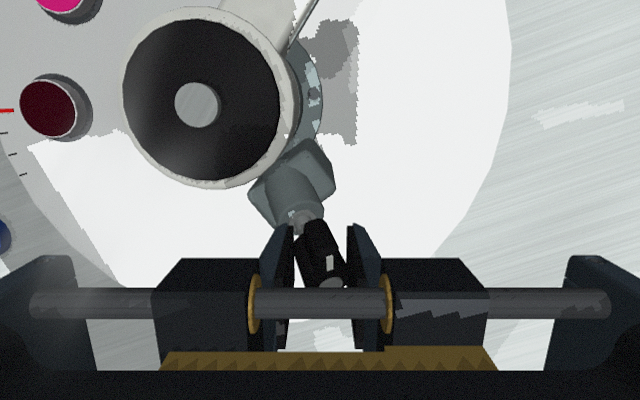

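The jaws straddle the knob, but one finger presses with 11 N sideways. I'll centre 2 mm along +y and start the turn.

```bash
python3 -m jog '[{"claw":1,"slide":[0,2,0],"roll":0},{"claw":1,"slide":[0,2,0],"roll":0},{"claw":1,"slide":[0,2,0],"roll":0},{"claw":1,"slide":[0,2,0],"roll":0},{"claw":1,"slide":[0,2,0],"roll":0},{"claw":1,"slide":[0,2,0],"roll":0}]' 20 && python3 -m jog '[{"claw":1,"slide":[0,2,0],"roll":-5},{"claw":1,"slide":[0,2,0],"roll":-10},{"claw":1,"slide":[0,2,0],"roll":-15},{"claw":1,"slide":[0,2,0],"roll":-20},{"claw":1,"slide":[0,2,0],"roll":-25},{"claw":1,"slide":[0,2,0],"roll":-25}]'; python3 -c "
from h import *
s=readout.sense();print(s['torque'],s['qd'].round(2))"
```

```text
clock: 4.12
tcp_pos: [0.4324, -0.013, 0.125]
ee_rot: [0.984, -0.176, 0.0, -0.001]
force: [3.2, 13.5, -2.2]
gripper_width: 0.301
clock: 4.62
tcp_pos: [0.4341, -0.0139, 0.1253]
ee_rot: [0.999, 0.044, 0.003, -0.002]
force: [16.7, 31.4, -7.0]
gripper_width: 0.264
[ 5.63176751 -2.89145234 -0.02540926] [ 0.   -0.    0.    0.    0.    0.14]
```

```bash
python3 -m jog '[{"claw":1,"slide":[1,-2,0],"roll":0},{"claw":1,"slide":[1,-2,0],"roll":-5},{"claw":1,"slide":[1,-2,0],"roll":-10},{"claw":1,"slide":[1,-2,0],"roll":-15},{"claw":1,"slide":[1,-2,0],"roll":-20},{"claw":1,"slide":[1,-2,0],"roll":-20}]'; python3 -c "
from h import *
s=readout.sense();print(s['torque'],s['qd'].round(2))
im,d=optics.get_image('wrist');cv2.imwrite('pics/w3.png',im[:,:,::-1])"
```

```text
clock: 5.12
tcp_pos: [0.4332, -0.0131, 0.1252]
ee_rot: [0.976, 0.217, 0.001, -0.0]
force: [4.7, 11.7, 1.3]
gripper_width: 0.252
[ 1.68725234 -1.01110925 -0.40697934] [ 0.    0.   -0.    0.   -0.    0.14]
```

View pics/w3.png

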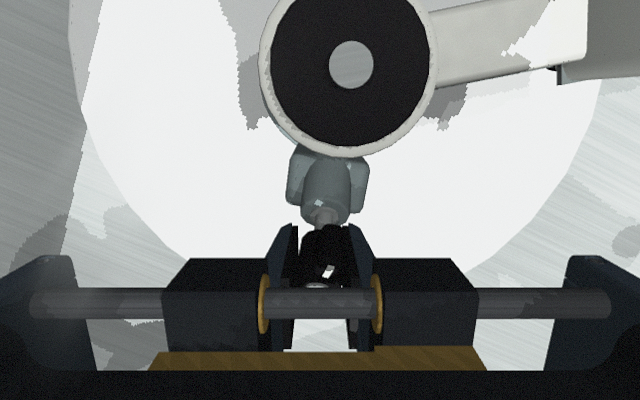

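The wing follows: its white line is at (329,271), lagging the jaws a little. I'll keep turning.

```bash
python3 -m jog '[{"claw":1,"slide":[1,-0.7,0],"roll":-5},{"claw":1,"slide":[1,-0.7,0],"roll":-10},{"claw":1,"slide":[1,-0.7,0],"roll":-15},{"claw":1,"slide":[1,-0.7,0],"roll":-20},{"claw":1,"slide":[1,-0.7,0],"roll":-25},{"claw":1,"slide":[1,-0.7,0],"roll":-30},{"claw":1,"slide":[1,-0.7,0],"roll":-30}]'; python3 -c "
from h import *
s=readout.sense();print(s['torque'],s['qd'].round(2))"
```

```text
clock: 5.75
tcp_pos: [0.4333, -0.0129, 0.1251]
ee_rot: [0.887, 0.462, 0.0, 0.0]
force: [0.8, -0.5, 0.7]
gripper_width: 0.305
[-0.29851389 -0.7637484  -0.29180751] [-0.    0.    0.    0.    0.    0.17]
```

```bash
python3 -m jog '[{"claw":1,"slide":[0,0,0],"roll":-5},{"claw":1,"slide":[0,0,0],"roll":-10},{"claw":1,"slide":[0,0,0],"roll":-14},{"claw":1,"slide":[0,0,0],"roll":-14},{"claw":1,"slide":[0,0,0],"roll":-14},{"claw":1,"slide":[0,0,0],"roll":-14}]' && python3 -m jog '[{"claw":0,"slide":[0,0,0],"roll":0},{"claw":0,"slide":[0,0,0],"roll":0},{"claw":0,"slide":[0,0,0],"roll":0},{"claw":0,"slide":[0,0,0],"roll":0},{"claw":0,"slide":[0,0,0],"roll":0},{"claw":0,"slide":[0,0,0],"roll":0},{"claw":0,"slide":[0,0,-40],"roll":0},{"claw":0,"slide":[0,0,-80],"roll":0},{"claw":0,"slide":[0,0,-120],"roll":0},{"claw":0,"slide":[0,0,-160],"roll":0},{"claw":0,"slide":[0,0,-160],"roll":0},{"claw":0,"slide":[0,0,-160],"roll":0}]'
python3 - <<'E'
from h import *
s=readout.sense();print(s["clock"],s["joint_pos"])
p=optics.camera_params("wrist");im,d=optics.get_image("wrist");np.savez("pics/w4.npz",im=im,d=d,**p);q=proj(p,[.433,-.013,.145]).round().astype(int);print(q)
c=im[max(q[1]-60,0):q[1]+60,q[0]-80:q[0]+80];cv2.imwrite("pics/w4.png",cv2.resize(c[:,:,::-1],None,fx=5,fy=5,interpolation=cv2.INTER_CUBIC))
E
```

```text
clock: 6.25
tcp_pos: [0.4333, -0.0128, 0.1251]
ee_rot: [0.826, 0.563, 0.0, 0.0]
force: [4.2, 1.3, 0.9]
gripper_width: 0.325
clock: 7.25
tcp_pos: [0.4337, -0.0129, 0.2869]
ee_rot: [0.825, 0.565, 0.002, 0.002]
force: [-0.9, 0.0, -0.9]
gripper_width: 1.004
7.25 [-1.67415601e-01  1.41358520e-01  1.67524233e+00 -2.46317464e-05
  1.32060036e+00  2.02640421e-01]
[319 188]
```

View pics/w4.png

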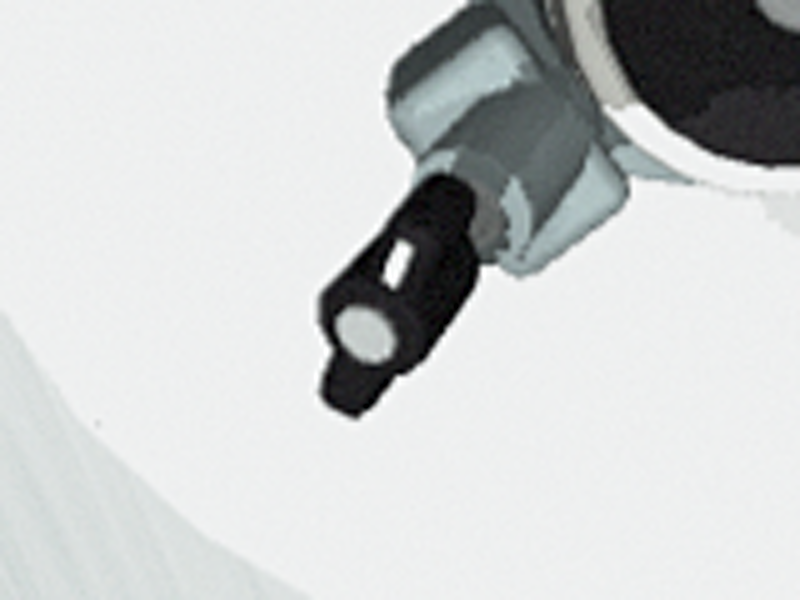

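```bash
cat >> h.py <<'E'
th=.2926;M=np.array([[np.cos(th),-np.sin(th)],[np.sin(th),np.cos(th)]]);o=np.array([.5265,.0155])
t=np.radians(35);AX=np.r_[M@[-np.sin(t),0],np.cos(t)];UP=np.r_[M@[np.cos(t),0],np.sin(t)];LAT=np.r_[M@[0,1],0]
G=np.array([.433,-.013,.141])
def onplane(p,uv,h):
    d=R.from_quat(p["orientation"]).as_matrix()@np.linalg.inv(p["K"])@np.array([*uv,1.]);c=np.asarray(p["origin"])
    r=c+d*((G+h*AX-c)@AX)/(d@AX)-G;return np.array([r@UP,r@LAT])
def clamp(p,disc,line):
    a,b=onplane(p,disc,.0105),onplane(p,line,.0105);v=b-a;print("disc",a.round(4),"line",b.round(4),"clamp",.6+np.arctan2(v[1],v[0]),np.hypot(*v))
E
python3 - <<'E'
from h import *
f=dict(np.load("pics/w1.npz"));k=lambda x,y,s,ox,oy:(x/s+ox-.4,y/s+oy-.4)
clamp(f,k(278,353,7,265,135),k(267,258,7,265,135))
f=dict(np.load("pics/w4.npz"));clamp(f,k(365,333,5,239,128),k(398,262,5,239,128))
E
```

```text
disc [-0.0028  0.0003] line [ 0.0144 -0.0091] clamp 0.09878017791870419 0.01958590582359392
disc [-0.0032  0.    ] line [0.0149 0.0089] clamp 1.055546473731828 0.02015783150270953
```

The clamp reads 1.06, so it is loose, and the head has not been touched. Next I go above the handle with roll -56 so the jaws close tangentially, and check clearance to the neighbours.

```bash
python3 -m jog '[{"claw":0,"slide":[-23,201,0],"roll":-57},{"claw":0,"slide":[-23,201,0],"roll":-57},{"claw":0,"slide":[-23,201,0],"roll":-57},{"claw":0,"slide":[-23,201,0],"roll":-57},{"claw":0,"slide":[-23,201,0],"roll":-57},{"claw":0,"slide":[-23,201,0],"roll":-57},{"claw":0,"slide":[-23,201,0],"roll":-57},{"claw":0,"slide":[-23,201,0],"roll":-57},{"claw":0,"slide":[-23,201,0],"roll":-57},{"claw":0,"slide":[-23,201,0],"roll":-57},{"claw":0,"slide":[-23,201,0],"roll":-57}]'
python3 - <<'E'
from h import *
s=readout.sense();print(s["tcp_pos"],s["joint_pos"][5])
p=optics.camera_params("scene")
for n,uv in dict(cyl=(213,185),jug=(212,150),jar=(261,146)).items():print(n,ray(p,uv,0.0).round(3))
p=optics.camera_params("wrist");im,d=optics.get_image("wrist");np.savez("pics/w5.npz",im=im,d=d,**p);cv2.imwrite("pics/w5.png",im[:,:,::-1]);print(proj(p,[.613,-.107,.215]))
m=(im.max(2)<45);P=(R.from_quat(p["orientation"]).as_matrix()@(np.linalg.inv(p["K"])@np.array([[u,v,1] for v,u in zip(*np.nonzero(m))]).T*d[m])).T+p["origin"]
k=(P[:,2]>.195)&(P[:,2]<.23)&(np.hypot(*(P[:,:2]-[.613,-.107]).T)<.04);print(k.sum(),P[k].mean(0),P[k].max(0),P[k].min(0))
E
```

```text
clock: 8.22
tcp_pos: [0.6114, -0.1067, 0.2841]
ee_rot: [0.457, 0.889, -0.0, -0.001]
force: [-0.1, -0.9, -0.0]
gripper_width: 1.003
[ 0.61142709 -0.10670715  0.28408876] -0.8894203159318033
cyl [ 0.6   -0.371  0.   ]
jug [ 0.484 -0.5    0.   ]
jar [ 0.363 -0.374  0.   ]
[321.83791117 214.23867585]
422 [ 0.61154842 -0.1044664   0.21130223] [ 0.62035414 -0.09835544  0.21634933] [ 0.60476767 -0.11324851  0.19510974]
```

View pics/w5.png

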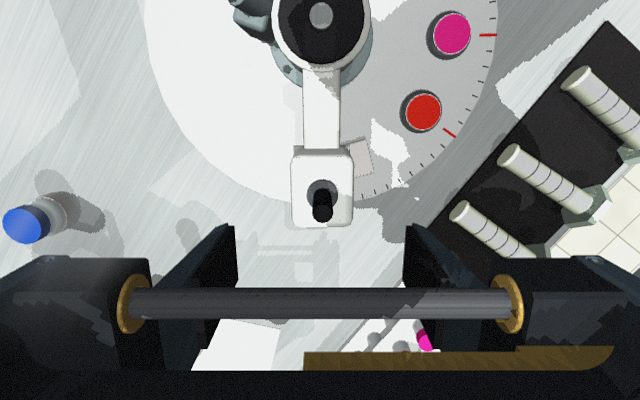

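The handle at (322,205) is centred between the jaws, and the arm, head and red marks are visible. I descend and close gently.

```bash
python3 -m jog '[{"claw":0,"slide":[0,0,35],"roll":0},{"claw":0,"slide":[0,0,70],"roll":0},{"claw":0,"slide":[0,0,95],"roll":0},{"claw":0,"slide":[0,0,108],"roll":0},{"claw":0.6,"slide":[0,0,108],"roll":0},{"claw":1,"slide":[0,0,108],"roll":0},{"claw":1,"slide":[0,0,108],"roll":0},{"claw":1,"slide":[0,0,108],"roll":0},{"claw":1,"slide":[0,0,108],"roll":0},{"claw":1,"slide":[0,0,108],"roll":0},{"claw":1,"slide":[0,0,108],"roll":0},{"claw":1,"slide":[0,0,108],"roll":0}]' 8
python3 - <<'E'
from h import *
s=readout.sense();m=R.from_quat(s["ee_rot"]).as_matrix();c=s["tcp_pos"][:2];l=M.T@(c-o);a0=np.arctan2(l[1],l[0]);print(a0,np.hypot(*l),c)
yaw=np.arctan2(m[1,0],m[0,0]);print(np.degrees(yaw))
a1=np.radians(20)
for n,k in enumerate(np.linspace(a0,a1,25)[1:]):
    w=o+M@(.15*np.array([np.cos(k),np.sin(k)]))-c;print(n+1,(m[:2,:2].T@w*1000).round(1),round(np.degrees(a0-k),1),(w+c).round(4))
E
```

```text
clock: 9.27
tcp_pos: [0.6119, -0.1068, 0.1773]
ee_rot: [0.456, 0.89, 0.0, 0.0]
force: [0.6, 0.0, -0.7]
gripper_width: 0.446
-1.2539030634157513 0.149197802224647 [ 0.61190859 -0.10683298]
125.80008883538744
1 [-0.6 10. ] -3.8 [ 0.6204 -0.1015]
2 [ 0.2 20. ] -7.7 [ 0.628 -0.095]
3 [ 1.7 29.9] -11.5 [ 0.6351 -0.0879]
4 [ 3.9 39.7] -15.3 [ 0.6418 -0.0805]
5 [ 6.7 49.3] -19.1 [ 0.6479 -0.0726]
6 [10.2 58.7] -23.0 [ 0.6535 -0.0642]
7 [14.3 67.8] -26.8 [ 0.6586 -0.0556]
8 [18.9 76.7] -30.6 [ 0.663  -0.0466]
9 [24.2 85.2] -34.4 [ 0.6669 -0.0374]
10 [30.  93.4] -38.3 [ 0.6701 -0.0279]
11 [ 36.3 101.1] -42.1 [ 0.6727 -0.0182]
12 [ 43.2 108.4] -45.9 [ 0.6746 -0.0084]
13 [ 50.5 115.3] -49.7 [0.6759 0.0016]
14 [ 58.3 121.6] -53.6 [0.6764 0.0116]
15 [ 66.4 127.4] -57.4 [0.6764 0.0216]
16 [ 75.  132.6] -61.2 [0.6756 0.0316]
17 [ 83.8 137.3] -65.1 [0.6742 0.0415]
18 [ 93.  141.4] -68.9 [0.6722 0.0513]
19 [102.4 144.8] -72.7 [0.6695 0.0609]
20 [112.  147.6] -76.5 [0.6661 0.0704]
21 [121.8 149.8] -80.4 [0.6621 0.0796]
22 [131.7 151.3] -84.2 [0.6576 0.0885]
23 [141.7 152.1] -88.0 [0.6524 0.0971]
24 [151.7 152.3] -91.8 [0.6467 0.1053]
```

```bash
python3 -m jog '[{"claw":1,"slide":[0,0,0],"roll":0},{"claw":1,"slide":[0,0,0],"roll":0},{"claw":1,"slide":[0,0,0],"roll":0},{"claw":1,"slide":[0,0,0],"roll":0},{"claw":1,"slide":[0,0,0],"roll":0},{"claw":1,"slide":[0,0,0],"roll":0}]' 8 && python3 -m jog '[{"claw":1,"slide":[0,10,0],"roll":-4},{"claw":1,"slide":[0,20,0],"roll":-8},{"claw":1,"slide":[2,30,0],"roll":-11},{"claw":1,"slide":[4,40,0],"roll":-15},{"claw":1,"slide":[7,49,0],"roll":-19},{"claw":1,"slide":[10,59,0],"roll":-23},{"claw":1,"slide":[14,68,0],"roll":-27},{"claw":1,"slide":[19,77,0],"roll":-31},{"claw":1,"slide":[24,85,0],"roll":-34},{"claw":1,"slide":[30,93,0],"roll":-38},{"claw":1,"slide":[36,101,0],"roll":-42},{"claw":1,"slide":[43,108,0],"roll":-46}]'
python3 - <<'E'
from h import *
s=readout.sense();m=R.from_quat(s["ee_rot"]).as_matrix();c=s["tcp_pos"][:2];l=M.T@(c-o);a0=np.arctan2(l[1],l[0]);print(a0,np.hypot(*l),c,s["joint_pos"][5])
c=np.array([.6746,-.0084]);y=np.radians(125.8+46);m=np.array([[np.cos(y),np.sin(y)],[np.sin(y),-np.cos(y)]])
l=M.T@(c-o);a0=np.arctan2(l[1],l[0])
for n,k in enumerate(np.linspace(a0,np.radians(20),13)[1:]):
    w=o+M@(.15*np.array([np.cos(k),np.sin(k)]))-c;print(n+1,(m.T@w*1000).round(1),round(np.degrees(a0-k),1))
E
```

```text
clock: 9.77
tcp_pos: [0.6119, -0.1068, 0.177]
ee_rot: [0.456, 0.89, 0.0, 0.0]
force: [1.0, -0.3, -1.7]
gripper_width: 0.172
clock: 10.77
tcp_pos: [0.6735, -0.0083, 0.1768]
ee_rot: [0.07, 0.998, -0.0, -0.001]
force: [-4.9, -1.0, 2.7]
gripper_width: 0.175
-0.45332394209739324 0.148908842988788 [ 0.67348966 -0.00833031] -1.531947348338905
1 [ 0.2 10. ] -3.8
2 [ 1. 20.] -7.7
3 [ 2.5 29.9] -11.5
4 [ 4.7 39.7] -15.3
5 [ 7.5 49.3] -19.1
6 [10.9 58.7] -23.0
7 [15.  67.9] -26.8
8 [19.6 76.7] -30.6
9 [24.9 85.3] -34.4
10 [30.7 93.5] -38.3
11 [ 37.  101.2] -42.1
12 [ 43.9 108.5] -45.9
```

```bash
python3 -m jog '[{"claw":1,"slide":[0,10,0],"roll":-4},{"claw":1,"slide":[1,20,0],"roll":-8},{"claw":1,"slide":[3,30,0],"roll":-11},{"claw":1,"slide":[5,40,0],"roll":-15},{"claw":1,"slide":[8,49,0],"roll":-19},{"claw":1,"slide":[11,59,0],"roll":-23},{"claw":1,"slide":[15,68,0],"roll":-27},{"claw":1,"slide":[20,77,0],"roll":-31},{"claw":1,"slide":[25,85,0],"roll":-34},{"claw":1,"slide":[31,94,0],"roll":-38},{"claw":1,"slide":[37,101,0],"roll":-42},{"claw":1,"slide":[44,108.5,0],"roll":-46}]' && python3 -m jog '[{"claw":1,"slide":[0,0,0],"roll":0},{"claw":1,"slide":[0,0,0],"roll":0},{"claw":1,"slide":[0,0,0],"roll":0},{"claw":1,"slide":[0,0,0],"roll":0},{"claw":1,"slide":[0,0,0],"roll":0}]'
python3 - <<'E'
from h import *
s=readout.sense();m=R.from_quat(s["ee_rot"]).as_matrix();c=s["tcp_pos"][:2];l=M.T@(c-o);a0=np.arctan2(l[1],l[0]);print("angle",np.degrees(a0),np.hypot(*l),c,s["joint_pos"][5])
print("tool delta to fuchsia", m[:2,:2].T@(np.array([.6464,.105])-c)*1000)
E
```

```text
clock: 11.77
tcp_pos: [0.6455, 0.1048, 0.1768]
ee_rot: [-0.326, 0.946, -0.0, -0.001]
force: [-3.2, -4.7, 1.6]
gripper_width: 0.171
clock: 12.18
tcp_pos: [0.6459, 0.1042, 0.1768]
ee_rot: [-0.323, 0.946, 0.0, -0.001]
force: [-4.5, -2.6, 1.5]
gripper_width: 0.172
angle 19.852624750998878 0.14875379983909515 [0.64589526 0.10422692] -2.1595816807933903
tool delta to fuchsia [-0.87207585  0.3031628 ]
```

Head is at 19.9°, within 1 mm of the fuchsia disc. I release, rise and return above the knob with the jaws aligned to the wing.

```bash
python3 -m jog '[{"claw":0.7,"slide":[0,0,0],"roll":0},{"claw":0.4,"slide":[0,0,0],"roll":0},{"claw":0,"slide":[0,0,0],"roll":0},{"claw":0,"slide":[0,0,0],"roll":0},{"claw":0,"slide":[0,0,0],"roll":0},{"claw":0,"slide":[0,0,0],"roll":0},{"claw":0,"slide":[0,0,-20],"roll":0},{"claw":0,"slide":[0,0,-50],"roll":0},{"claw":0,"slide":[0,0,-85],"roll":0},{"claw":0,"slide":[0,0,-112],"roll":0},{"claw":0,"slide":[0,0,-112],"roll":0}]' && python3 -m jog '[{"claw":0,"slide":[242,38,0],"roll":-10},{"claw":0,"slide":[242,38,0],"roll":-10},{"claw":0,"slide":[242,38,0],"roll":-10},{"claw":0,"slide":[242,38,0],"roll":-10},{"claw":0,"slide":[242,38,0],"roll":-10},{"claw":0,"slide":[242,38,0],"roll":-10},{"claw":0,"slide":[242,38,0],"roll":-10},{"claw":0,"slide":[242,38,0],"roll":-10},{"claw":0,"slide":[242,38,0],"roll":-10},{"claw":0,"slide":[242,38,0],"roll":-10}]'
python3 - <<'E'
from h import *
s=readout.sense();m=R.from_quat(s["ee_rot"]).as_matrix();print(s["clock"],s["joint_pos"][5],"yaw",np.degrees(np.arctan2(m[1,0],m[0,0])),"delta",m.T@(np.array([.4308,-.0137,.125])-s["tcp_pos"])*1000)
p=optics.camera_params("scene");im,d=optics.get_image("scene");np.savez("pics/s2.npz",im=im,d=d)
c=im[150:300,240:400];cv2.imwrite("pics/s2.png",cv2.resize(c[:,:,::-1],None,fx=5,fy=5,interpolation=cv2.INTER_CUBIC))
print("expected handle top",(proj(p,[.6464,.105,.215])-[240,150])*5)
E
```

```text
clock: 13.1
tcp_pos: [0.6484, 0.1051, 0.2952]
ee_rot: [-0.324, 0.946, -0.001, 0.004]
force: [0.2, 0.3, 0.3]
gripper_width: 0.947
clock: 13.93
tcp_pos: [0.4326, -0.0132, 0.289]
ee_rot: [-0.405, 0.914, -0.0, 0.0]
force: [-0.4, -0.2, -0.0]
gripper_width: 0.994
13.9333 -2.5742248610513503 yaw -132.1744275799958 delta [  1.66858973   1.0744663  163.962138  ]
expected handle top [409.84150678 365.55051185]
```

View pics/s2.png

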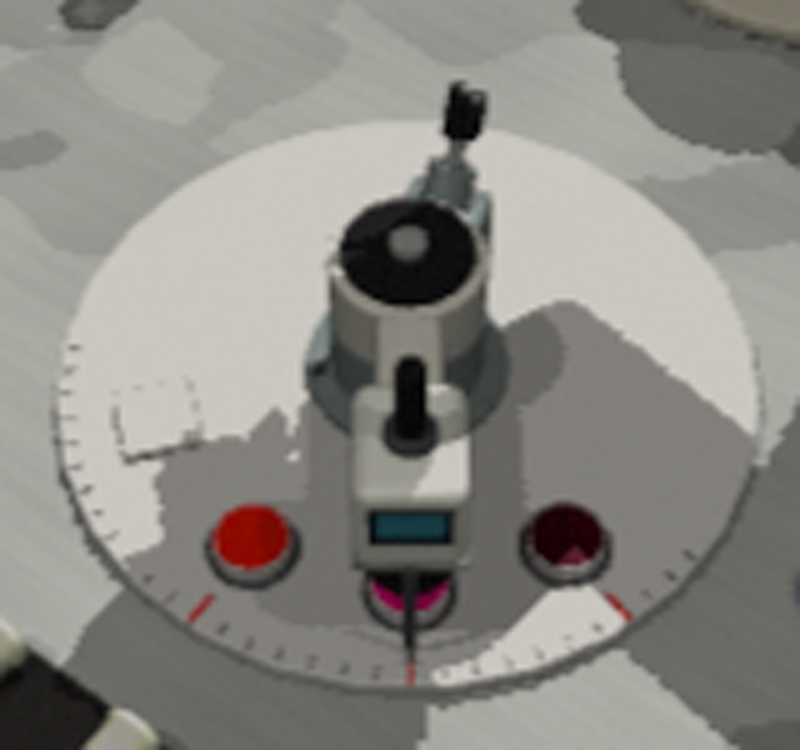

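The pointer at crop (410,650) stands on the middle red mark and the discs are undisturbed. Next I descend on the knob and pinch; the earlier force-free centre was (0.433,-0.013), which is where I am.

```bash
python3 -m jog '[{"claw":0,"slide":[0,0,40],"roll":0},{"claw":0,"slide":[0,0,80],"roll":0},{"claw":0,"slide":[0,0,115],"roll":0},{"claw":0,"slide":[0,0,145],"roll":0},{"claw":0,"slide":[0,0,164],"roll":0},{"claw":0.6,"slide":[0,0,164],"roll":0},{"claw":1,"slide":[0,0,164],"roll":0},{"claw":1,"slide":[0,0,164],"roll":0},{"claw":1,"slide":[0,0,164],"roll":0},{"claw":1,"slide":[0,0,164],"roll":0},{"claw":1,"slide":[0,0,164],"roll":0},{"claw":1,"slide":[0,0,164],"roll":0}]' 20 && python3 -m jog '[{"claw":1,"slide":[0,0,0],"roll":0},{"claw":1,"slide":[0,0,0],"roll":0},{"claw":1,"slide":[0,0,0],"roll":0},{"claw":1,"slide":[0,0,0],"roll":0}]' && python3 -m jog '[{"claw":1,"slide":[0,0,0],"roll":5},{"claw":1,"slide":[0,0,0],"roll":10},{"claw":1,"slide":[0,0,0],"roll":15},{"claw":1,"slide":[0,0,0],"roll":20},{"claw":1,"slide":[0,0,0],"roll":25},{"claw":1,"slide":[0,0,0],"roll":30},{"claw":1,"slide":[0,0,0],"roll":30}]'; python3 -c "
from h import *
s=readout.sense();print(s['torque'],s['joint_pos'][5])"
```

```text
clock: 14.98
tcp_pos: [0.4321, -0.0135, 0.1256]
ee_rot: [-0.405, 0.914, -0.0, 0.001]
force: [0.1, -0.4, -0.9]
gripper_width: 0.522
clock: 15.32
tcp_pos: [0.4322, -0.0138, 0.1251]
ee_rot: [-0.405, 0.914, -0.0, 0.0]
force: [1.2, -4.3, 0.5]
gripper_width: 0.294
clock: 15.9
tcp_pos: [0.4316, -0.0133, 0.125]
ee_rot: [-0.153, 0.988, 0.0, -0.0]
force: [-0.1, 0.4, 1.4]
gripper_width: 0.246
[ 0.39350399 -0.08497992  0.09285774] -2.0466126266311546
```

```bash
python3 -m jog '[{"claw":1,"slide":[0,0,0],"roll":5},{"claw":1,"slide":[0,0,0],"roll":10},{"claw":1,"slide":[0,0,0],"roll":15},{"claw":1,"slide":[0,0,0],"roll":20},{"claw":1,"slide":[0,0,0],"roll":25},{"claw":1,"slide":[0,0,0],"roll":30},{"claw":1,"slide":[0,0,0],"roll":35},{"claw":1,"slide":[0,0,0],"roll":35}]' 25; python3 -c "
from h import *
s=readout.sense();print(s['torque'],s['joint_pos'][5])"; python3 -m jog '[{"claw":1,"slide":[0,0,0],"roll":5},{"claw":1,"slide":[0,0,0],"roll":10},{"claw":1,"slide":[0,0,0],"roll":15},{"claw":1,"slide":[0,0,0],"roll":15}]';  python3 -c "
from h import *
s=readout.sense();print(s['torque'],s['joint_pos'][5])"
```

```text
clock: 16.57
tcp_pos: [0.4316, -0.0126, 0.125]
ee_rot: [0.151, 0.989, 0.001, -0.0]
force: [0.5, 9.0, 2.4]
gripper_width: 0.3
[ 2.26296143 -0.46960112  0.44206083] -1.4378714280376863
clock: 16.9
tcp_pos: [0.432, -0.0124, 0.1251]
ee_rot: [0.279, 0.96, 0.001, 0.0]
force: [1.8, 12.2, 3.7]
gripper_width: 0.319
[ 2.7829737  -0.86492871  0.48768037] -1.1760749047455608
```

```bash
python3 -m jog '[{"claw":1,"slide":[0,0,0],"roll":4},{"claw":1,"slide":[0,0,0],"roll":8},{"claw":1,"slide":[0,0,0],"roll":12},{"claw":1,"slide":[0,0,0],"roll":12},{"claw":1,"slide":[0,0,0],"roll":12}]';  python3 - <<'E'
from h import *
s=readout.sense();print(s['torque'],s['joint_pos'][5])
for n in ("scene","wrist"):
    im,d=optics.get_image(n);cv2.imwrite(f'pics/{n}5.png',im[:,:,::-1]);np.savez(f"pics/{n}5.npz",im=im,**optics.camera_params(n))
E
```

```text
clock: 17.32
tcp_pos: [0.4326, -0.0127, 0.1252]
ee_rot: [0.375, 0.927, 0.001, 0.001]
force: [5.0, 10.6, 1.7]
gripper_width: 0.329
[ 2.12788446 -1.07626816  0.59264645] -0.9722094744506545
```

```bash
python3 -m jog '[{"claw":0,"slide":[0,0,0],"roll":0},{"claw":0,"slide":[0,0,0],"roll":0},{"claw":0,"slide":[0,0,0],"roll":0},{"claw":0,"slide":[0,0,0],"roll":0},{"claw":0,"slide":[0,0,0],"roll":0},{"claw":0,"slide":[0,0,0],"roll":0},{"claw":0,"slide":[0,0,-40],"roll":0},{"claw":0,"slide":[0,0,-80],"roll":0},{"claw":0,"slide":[0,0,-120],"roll":0},{"claw":0,"slide":[0,0,-160],"roll":0},{"claw":0,"slide":[0,0,-180],"roll":0},{"claw":0,"slide":[0,0,-180],"roll":0}]'
python3 - <<'E'
from h import *
p=optics.camera_params("wrist");im,d=optics.get_image("wrist");np.savez("pics/w6.npz",im=im,d=d,**p);q=proj(p,G+.01*AX).round().astype(int);x0,y0=q-[40,30];print(x0,y0)
c=im[max(y0,0):y0+60,x0:x0+80];a=cv2.resize(c[:,:,::-1],None,fx=9,fy=9,interpolation=cv2.INTER_CUBIC);cv2.imwrite("pics/w6.png",a);print(a.shape)
im,d=optics.get_image("scene");np.savez("pics/s3.npz",im=im,d=d)
p=optics.camera_params("scene");c=im[235:300,250:395]
for nm,lo,hi in (("scar",(0,150,120),(10,255,255)),("fuch",(145,120,120),(170,255,255)),("bord",(150,80,20),(179,255,130))):
    print(nm,[((np.array(u)+[250,235]).tolist(),a) for u,a in blobs(c,lo,hi,10)])
f=np.load("pics/s2.npz")["im"];print("scene diff head region",np.abs(f[200:290,290:355].astype(int)-im[200:290,290:355]).mean())
E
```

```text
clock: 18.42
tcp_pos: [0.4336, -0.0137, 0.3095]
ee_rot: [0.376, 0.927, 0.001, 0.004]
force: [0.5, -0.2, -0.1]
gripper_width: 1.002
274 149
(540, 720, 3)
scar [([289.5, 256.8], 135)]
fuch []
bord [([352.6, 256.7], 134), ([317.1, 268.9], 28), ([325.7, 268.9], 29)]
scene diff head region 3.4821652421652423
```

View pics/w6.png

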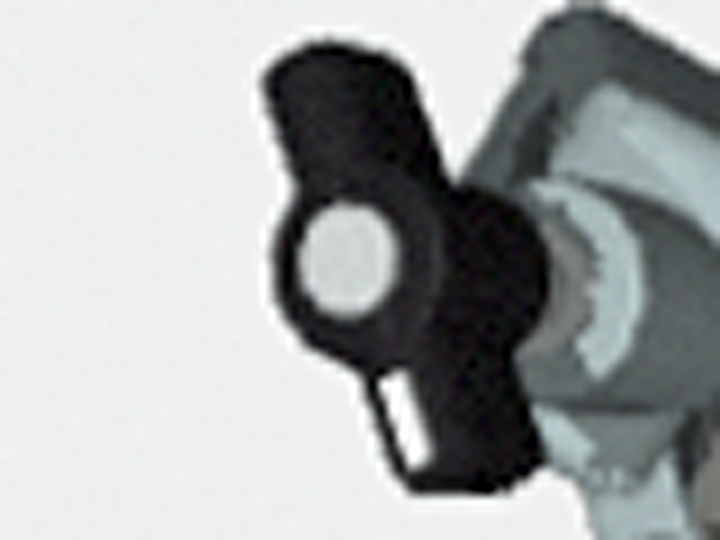

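Run:
```python
from h import *
f=dict(np.load("pics/w6.npz"));k=lambda x,y:(x/9+274-.4,y/9+149-.4)
clamp(f,k(349,259),k(405,419))
# handle now, by dark depth points in scene image
for nm in("s2","s3"):
    z=np.load(f"pics/{nm}.npz");p=optics.camera_params("scene");im,d=z["im"],z["d"];v,u=np.mgrid[215:242,312:332];m=im[215:242,312:332].max(2)<50;v,u=v[m],u[m]
    P=(R.from_quat(p["orientation"]).as_matrix()@(np.linalg.inv(p["K"])@np.c_[u,v,np.ones(len(u))].T*d[v,u])).T+p["origin"];P=P[(P[:,2]>.17)&(P[:,2]<.22)]
    l=(P[:,:2]-o)@M;print(nm,len(P),P.mean(0).round(4),np.degrees(np.arctan2(*l.mean(0)[::-1])))
```

```text
disc [-0.0024 -0.0002] line [ 0.0134 -0.0109] clamp 0.0035070487626476243 0.01919554478883785
s2 89 [0.6502 0.1071 0.1965] 19.743788689095602
s3 87 [0.6503 0.107  0.1971] 19.706924548574694
```

Clamp reads about 0.00, the head is at 19.7° and hasn't moved since release, the discs are in place, and the gripper is clear. I'm handing in.

```bash
python3 -c "
from workcell import readout,workorder
s=readout.sense();print(s['clock'],s['force'],s['qd'].round(3));print(workorder.sign_off())"
```

```text
18.5167 [ 0.86439374 -1.00745501 -0.15116713] [ 0.001  0.027  0.038 -0.001 -0.013  0.002]
the job is handed in; nothing more can be done
None
```

The head now stands on the middle red mark (+20°), over the fuchsia disc, with the clamp knob tight again. I handed the job in at 18.5 s; no verdict is reported.

**What I did:** I pinched the knob and loosened it from about 0.10 to about 1.06 rad with the head untouched. I then swung the head by its handle from about -72° to the middle mark and turned the knob back to its stop.

**Last checks:**
- **Clamp:** about 0.00 rad, measured from the wrist picture.
- **Head:** about 19.7° against the 20° mark, and unchanged by the tightening. While I still held the handle, it was about 1 mm from the disc centre. The pointer was seen on the red mark before tightening.
- **Discs:** scarlet and bordeaux have not moved, to within the picture's resolution. The fuchsia disc is mostly hidden under the head; its visible parts lie where expected.
- **Other things on the bench:** the jugs, bottle, jar, beaker and cylinder were not re-measured. The path stayed clear of them.
- **Robot:** gripper open and raised about 180 mm above the knob, touching nothing. The arm was still settling slightly (joint speeds below 0.04 rad/s).

**What disagreed:** the pinch on the knob was off-centre at first, and my correction was applied twice. The wrist force rose to about 36 N before I re-centred, well under the 120 N limit.

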